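# Pull out the cooling stand's locking runners and set the dish tray on them

## Task

Pull both blue-posted runners of the cooling stand out until the red lock button of each springs up through its housing. Then carry the dish tray by its handle and lower it gently, not dropping it, onto the two runners, lying flat between the posts and the housings, with its notch round the stand's orange fin. Keep the tray roughly level and leave the jar, the beaker and both bottles where they stand.

Things in the scene. Friction and masses are not known exactly. Their poses are not given: they have to be found in the camera images.
- stand: fixed cooling stand: dark base plate with two parallel housings of grey and aluminium, each 160 mm long (stand x -70 to +90 mm), 30 mm wide, tops 62 mm above the bench, centred at stand y +60 mm (left) and -60 mm (right). Origin on the bench; the runners pull out along its -x, roughly towards the robot; y to the left, z up
- fin_tip (a point): top of the outer edge of the stand's fixed orange key fin: an upright fin 12 mm thick in y, centred at stand y = +30 mm, standing forward from between the housings (stand x -62 to -100 mm), top 76 mm above the bench
- tray_place (a point): where the middle of the tray's underside belongs once both runners are locked out: stand x -132 mm, y 0, 57 mm above the bench, axes as the stand's. It lies between the housings' front faces (stand x -70 mm) and the backs of the posts (x -195 mm); about 8 mm free play each way in x and 7 mm in y
- left_runner (a joint): left telescopic runner: a steel bar 20 mm wide, 15 mm high, top face 57 mm above the bench, at stand y = +60 mm, sliding out of its housing along the stand's -x. Value in m: 0 = right in, 0.110 = at the lock hole, 0.111 = hard stop. Starts between 0 and 0.05; sliding friction about 3 N
- right_runner (a joint): right telescopic runner: a steel bar 20 mm wide, 15 mm high, top face 57 mm above the bench, at stand y = -60 mm, sliding out of its housing along the stand's -x. Value in m: 0 = right in, 0.110 = at the lock hole, 0.111 = hard stop. Starts between 0 and 0.05; sliding friction about 3 N
- left_button (a joint): red lock button (12 mm) of the left runner. Value in m: about 0.001 = held down under the housing's roof; 0.010 = sprung up through the hole in the roof (at stand x -45 mm), 5 mm proud, the runner locked. A spring of 2 to 3 N lifts it by itself when the runner reaches the hole
- right_button (a joint): red lock button (12 mm) of the right runner. Value in m: about 0.001 = held down under the housing's roof; 0.010 = sprung up through the hole in the roof (at stand x -45 mm), 5 mm proud, the runner locked. A spring of 2 to 3 N lifts it by itself when the runner reaches the hole
- left_post (a point): blue upright grip post on the outer end of the left runner: round, 20 mm diameter, from 57 to 108 mm above the bench; this point on its axis at 88 mm. Moves with the runner: at stand x = -95 mm minus the runner's value
- right_post (a point): blue upright grip post on the outer end of the right runner: round, 20 mm diameter, from 57 to 108 mm above the bench; this point on its axis at 88 mm. Moves with the runner: at stand x = -95 mm minus the runner's value
- tray_center (a point): middle of the loose white dish tray (about 0.35 kg), 41 mm above its underside. Tray 108 mm (x) by 170 mm (y), floor 6 mm thick and flat beneath, rim to 14 mm, carrying two fixed clear dishes up to 20 mm high. The tray's +x edge has the notch, so +x must point the same way as the stand's +x
- tray_handle (a point): middle of the tray's blue handle bar, 74 mm above the tray's underside and over its centre: the bar runs along the tray's y, 166 mm long, 12 mm thick (in x) and 16 mm high (66 to 82 mm above the underside), on two end uprights; free space beneath it down to the dishes. Axes as the tray's
- tray_notch (a point): middle of the mouth of the tray's notch, on its +x edge at tray x = +54 mm, y = +30 mm, 3 mm above the underside: an open slot 26 mm wide (y) and 36 mm deep (x), cut through, with orange lips; off-centre, it accepts the fin only one way round. When seated the fin stands inside it
- grain_jar: bystander: orange-brown jar with a brass-yellow lid, 72 mm diameter, 100 mm high; origin under its middle. Each bystander may stand 20 to 35 mm beside the tray's place, outside the left or the right runner, or off beyond the tray (the tall wash_bottle apart)
- squat_bottle: bystander: white bottle with a green cap, 68 mm diameter, 115 mm high; origin under its middle
- beaker: bystander: blue open beaker, 72 mm diameter, 90 mm high; origin under its middle
- wash_bottle: bystander: tall pale bottle with a red cap, 60 mm diameter, 195 mm high; origin under its middle; it stands beside the back half of the stand's left housing (on the tray's side), so that the tray must go round or above it
Not all that is in view belongs to the job. What is shaped like the part that bears tray_center but brown is not meant.

How it is judged (in metres and radians):
On the way:
1. both runners are pulled out and locked, their buttons up, before the tray is brought to the stand (value of joint each of left_runner, right_runner above 0.107 m and value of joint each of left_button, right_button above 0.007 m and horizontal distance between tray_center and stand above 0.22 m), for 0.2 s.
At the end, for the whole second after the job is handed in: Both runners out (over 0.107 m), buttons up (over 0.007 m); tray released, flat (0.06 rad) on the runners, centre 93 to 103 mm up, at stand x -146 to -119 mm, |y| under 12 mm, parallel within 0.12 rad, notch mouth at stand x -95 to -62 mm, y 16 to 44 mm (value of joint each of left_runner, right_runner above 0.107 m and value of joint each of left_button, right_button above 0.007 m and x of tray_center in the frame of stand between -0.146 and -0.119 m and y of tray_center in the frame of stand between -0.012 and 0.012 m and z of tray_center in the frame of stand between 0.093 and 0.103 m and x of tray_notch in the frame of stand between -0.095 and -0.062 m and y of tray_notch in the frame of stand between 0.016 and 0.044 m and angle between tray_center's own z axis and vertical below 0.06 rad and angle between the x axis of tray_center and the x axis of stand, either way round below 0.12 rad and contact force between the fingers and tray below 0.1 N); the robot touches nothing.
It fails at once if a bystander (jar, beaker or either bottle) is pushed more than 15 mm or tipped more than 0.3 rad (distance of any of grain_jar, squat_bottle, beaker, wash_bottle from where it was at the start of the episode above 0.015 m or angle between any of grain_jar, squat_bottle, beaker, wash_bottle's own z axis and vertical above 0.3 rad).
It fails at once if the tray is tipped more than 0.5 rad (angle between tray_center's own z axis and vertical above 0.5 rad).
It fails at once if the tray is dropped (moves faster than 0.5 m/s while not held) (linear speed of tray above 0.5 m/s and contact force between the fingers and tray below 0.1 N).
It also fails if it takes over 61 s, if anything falls off the work surface, if the arm or the gripper's body presses on something with over 40 N, if the wrist force passes 120 N, or if a joint passes its speed limit or range.

## Robot

A 6-joint arm with a two-finger parallel gripper is mounted at the origin on the work surface. World frame = base frame: x ahead of the robot, y to its left, z up, the work surface at z = 0. Lengths are in m, angles in degrees, forces in N, time in s.
With the tool pointing down it reaches from about 0.25 to 0.725 m from the base axis. Payload 9.7 kg.
Tool frame: the origin (TCP) lies on the centre line of the jaws, within the pads' length; the fingertips stand 22 mm ahead of it and the grasp point (between the pads) lies 3 mm ahead of it; z points along the fingers, y is the direction in which the jaws open and shut (so a half turn about z gives the same grasp; the last joint's range is limited). The gripper opens to 85 mm and grips with 20 to 120 N. Pads are 22 mm wide; open, the fingers measure 114 mm over their backs; the gripper's body (76 mm by 85 mm) begins 54 mm behind the grasp point. The pads swing forward as they close: fully open they stand 13 mm farther back than shut.
Start: joints at [-67.609, 4.979, 10.078, 95.1, 0, 90], TCP at [0.21, -0.509, 0.253] pointing down, gripper open.
Joint ranges: [-179.16, 179.16], [-48.56, 103.87], [-65.8, 70.77], [-126.05, 130.52], [-82.76, 87.17], [-180, 180]. Speed limits (degrees/s): [127.2, 127.2, 147.25, 180, 180, 180].

## Interface

Orientations are given as [roll, pitch, yaw] about the fixed x, y, z axes, in that order (R = Rz(yaw) Ry(pitch) Rx(roll)).
In Python, from workcell import get_obs, camera, camera_params, job_done gives the robot as it stands.
- The arm moves only by the tool servo_tool, never from a script. Its argument "steps" is a list of rows, each an object of numbers: "x", "y", "z": the shift along the world's x, y, z in mm; "yaw": the turn about the world's z in degrees. A call has 1 to 12 rows; each row is the pose to reach, as a shift and turn from the pose measured when the call began; what a row does not reach only later rows make up. A row lasts 1/8 s, in which the tool goes at most 62.5 mm and 10.7 degrees, less where a joint would pass 70% of its speed; a pose out of reach is approached as far as the arm can. A call with a gripper value outside its range is refused whole. "grip" is the finger opening in mm, from 0 to 85.4, set as the call begins (left out, the last holds). The fingers move at their own pace and stop on an object; "grip_force" is the grip in N (left out, the last holds). Time passes only in rows, so rows that repeat a pose let the fingers close. It gives the time, the measured TCP pose, the force and the opening at its end, in the units of the state.
- get_obs(): the state, without advancing time (a new reading comes with each control period).
- camera(name): name is "scene" or "top"; returns (picture, depth): 384x512x3 uint8, red, green, blue; 384x512 float32, m along the optical axis (not along the pixel's ray), 0 where there is no reading.
- camera_params(name): a dict with "intrinsics" (3x3 intrinsics, pixels), "D" ([k1, k2, p1, p2, k3] as OpenCV has them; the pictures are not rectified), "rvec" (rotation vector, rad) and "tvec" (3), from world to camera coordinates, as OpenCV has them. Camera axes: x right, y down, z forward; pixel columns grow to the right and rows downward; lengths in m; the calibration is good to about 2 mm. A picture is of the moment at which its call begins. camera_params takes no time and is no camera call.
- job_done(): hands the job in, once; it reports no verdict.
The state is a dict: "time": time; "q": joint angles; "qd": joint speeds; "joint_efforts": joint torques, N m; "ee_pos": TCP position; "tcp_rot": TCP orientation; "wrist_force": force on the tool from outside, world axes, zero at the start; "torque": the same for the moment, N m; "opening": finger opening in m.
Only numpy, scipy, OpenCV 4.12 (cv2) and the standard library are available. Lean on these libraries where they do the work, as an engineer would, in place of code of your own. Each camera call takes 0.05 s, during which the arm holds its last target.

## Working session

There is one attempt and no reset: what is moved stays moved. The work goes in short steps, Python scripts to look and compute and a tool call to move; the robot and the scene stay as the last step left them, time stands still between calls to the robot, and variables do not carry over. Pictures are saved under pics/ and viewed, and the job is handed in when it is done.

Besides the shell and the picture viewer there is one more tool, called in YAML: its name, and indented under it one key for each argument. servo_tool: Moves the arm, as the interface text tells. Its arguments: {"type":"object","properties":{"steps":{"type":"array"},"grip":{"type":"number"},"grip_force":{"type":"number"}},"required":["steps"]}

```bash
mkdir -p pics; ls
cat > h.py <<'E'
import numpy as np, cv2
from workcell import get_obs, camera, camera_params, job_done
def P(n):
    p=camera_params(n); K=np.array(p["intrinsics"],float).reshape(3,3); D=np.array(p["D"],float)
    R=cv2.Rodrigues(np.array(p["rvec"],float))[0]; t=np.array(p["tvec"],float).ravel(); return K,D,R,t
def ray(n,uv,z):
    K,D,R,t=P(n); u=cv2.undistortPoints(np.array(uv,float).reshape(-1,1,2),K,D).reshape(-1,2)
    d=np.c_[u,np.ones(len(u))]@R; c=-R.T@t; return c+d*((z-c[2])/d[:,2])[:,None]
def cloud(n,dep):
    K,D,R,t=P(n); h,w=dep.shape; g=np.stack(np.meshgrid(np.arange(w),np.arange(h)),-1).reshape(-1,1,2).astype(float)
    u=cv2.undistortPoints(g,K,D).reshape(-1,2); p=np.c_[u,np.ones(len(u))]*dep.reshape(-1,1)
    return ((p-t)@R).reshape(h,w,3)
def proj(n,X):
    K,D,R,t=P(n); return cv2.projectPoints(np.array(X,float).reshape(-1,1,3),cv2.Rodrigues(R)[0],t,K,D)[0].reshape(-1,2)
def snap(n,tag):
    im,d=camera(n); np.savez(f"{tag}.npz",im=im,d=d); cv2.imwrite(f"pics/{tag}.png",im[:,:,::-1]); return im,d
E
python3 - <<'E'
from h import *
for n in("scene","top"):
    snap(n,n+"0"); K,D,R,t=P(n); print(n,K[0,0],-R.T@t,R[2])
print(get_obs())
E
```

```text
pics
scene 365.7007191029014 [1.21083819 0.19212523 1.02367894] [-0.57996396 -0.11609909 -0.80632674]
top 426.96867662068115 [0.28319752 0.04468067 1.30227004] [ 0.21134024  0.01906646 -0.97722657]
{'time': 0.1, 'q': array([-6.76091727e+01,  5.00673190e+00,  1.00402570e+01,  9.50997656e+01,
       -2.37183326e-04,  8.99989444e+01]), 'qd': array([ 0.01949364, -0.08230371,  0.09418534, -0.16725666,  0.12265573,
       -0.00882775]), 'joint_efforts': array([-8.16924021e-04, -5.21562767e+01,  4.65651512e+01,  1.59799063e-02,
        4.72796842e-07,  5.27387755e-06]), 'ee_pos': array([ 0.20943937, -0.50837184,  0.25267694]), 'tcp_rot': array([-1.79933759e+02,  2.35962807e-04,  2.23918831e+01]), 'wrist_force': array([-0.6287661 , -0.02165851,  0.04824052]), 'torque': array([-0.02993913,  0.01577808, -0.01134029]), 'opening': 0.08551848534269725}
```

View pics/scene0.png

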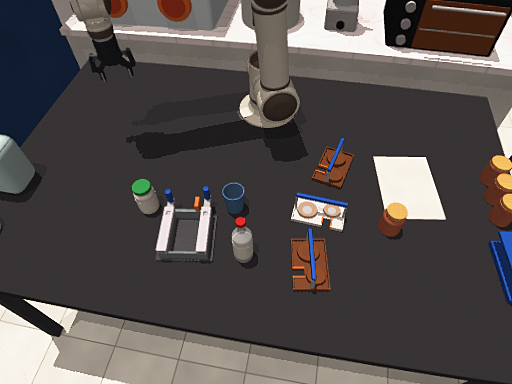

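View pics/top0.png

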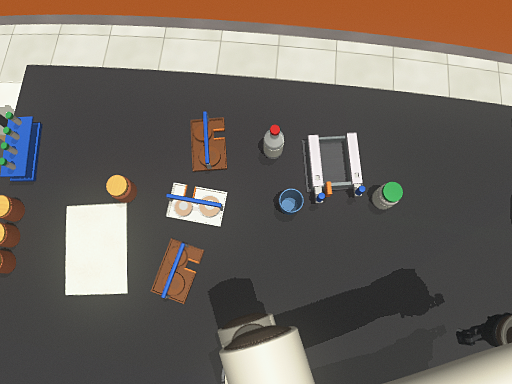

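The white tray is at top (197,204). The two brown ones at (209,145) and (178,270) are decoys. The stand is at (335,160), with bystanders around it. I'll enlarge both areas.

Run:
```python
from h import *
a=np.load("top0.npz")["im"][:,:,::-1]; b=np.load("scene0.npz")["im"][:,:,::-1]
A=cv2.resize(a[110:230,260:420],(800,600),interpolation=cv2.INTER_CUBIC)
B=cv2.resize(a[170:240,150:243],(797,600),interpolation=cv2.INTER_CUBIC)
C=cv2.resize(b[170:275,120:260],(800,600),interpolation=cv2.INTER_CUBIC)
for n,i in zip("ABC",(A,B,C)): cv2.imwrite(f"pics/crop{n}.png",i)
```

```text
(no output)
```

View pics/cropA.png

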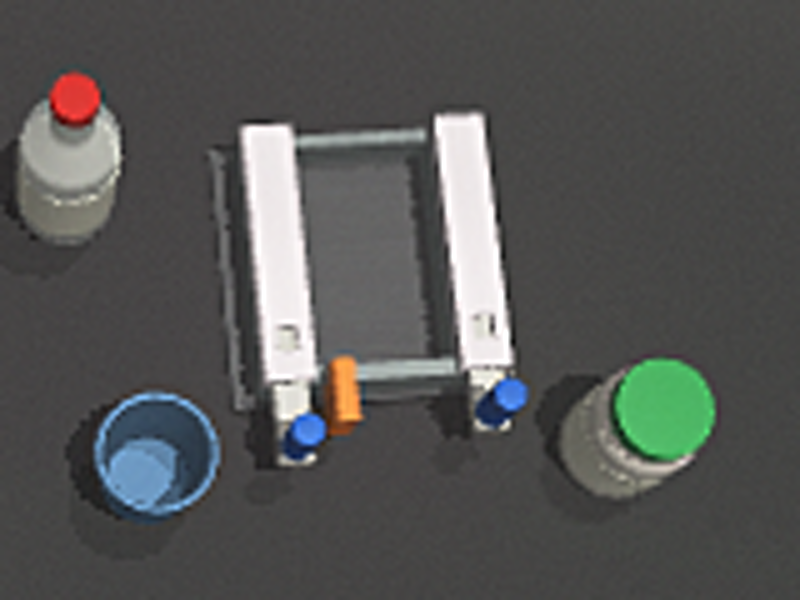

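View pics/cropB.png

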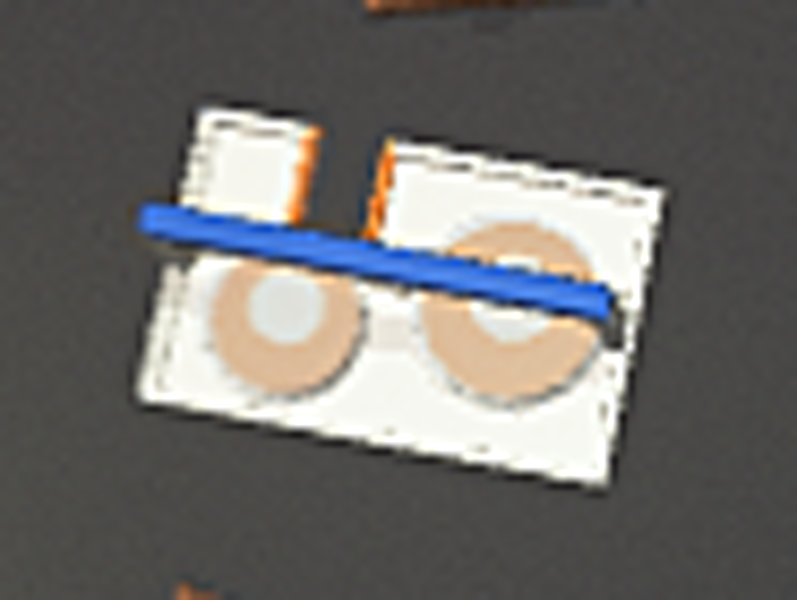

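View pics/cropC.png

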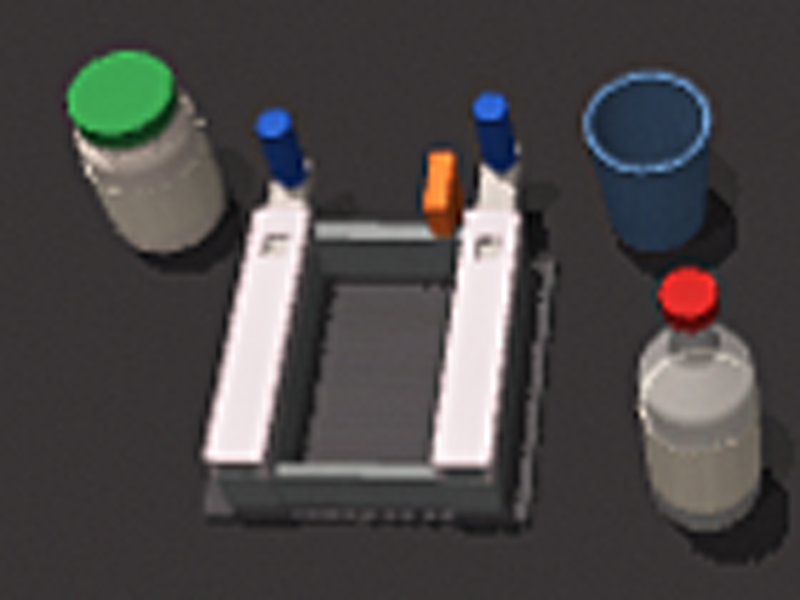

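The white tray, with orange notch lips on its +x edge, is the one meant. Next I measure poses by masking.

```bash
cat > meas.py <<'E'
from h import *
import sys
def comps(mask,mn=8):
    n,l,s,c=cv2.connectedComponentsWithStats(mask.astype(np.uint8))
    return [(s[i],c[i],l==i) for i in range(1,n) if s[i][4]>=mn]
def hsv(im): return [x.astype(int) for x in cv2.split(cv2.cvtColor(im,cv2.COLOR_RGB2HSV))]
def rect(xy):
    (c,s,a)=cv2.minAreaRect((xy*1000).astype(np.float32)); return np.round(c,1),np.round(s,1),round(a,2)
if __name__=="__main__":
  for n in("top","scene"):
    z=np.load(n+sys.argv[1]+".npz"); im,d=z["im"],z["d"]; H,S,V=hsv(im); X=cloud(n,d)
    print("==",n)
    m=(S<40)&(V>190)
    for s,c,k in comps(m,60):
        Xk=X[k]; 
        if np.median(Xk[:,0])<0.2 or np.median(Xk[:,0])>1 or abs(np.median(Xk[:,1]))>.6: continue
        uv=np.argwhere(k)[:,::-1]; print("white",s,np.round(c),"zmed",np.median(Xk[:,2]).round(3),"plane62",rect(ray(n,uv,.062)[:,:2]))
    m=(H>100)&(H<128)&(S>140)&(V>90)
    for s,c,k in comps(m,10):
        Xk=X[k]; print("blue",s,np.round(c),np.round(np.median(Xk,0),3),"maxz",Xk[:,2].max().round(3))
    for nm,lo,hi in(("green",50,85),("orange",8,20)):
        m=(H>=lo)&(H<=hi)&(S>150)&(V>100)
        for s,c,k in comps(m,8):
            Xk=np.median(X[k],0)
            if .2<Xk[0]<1 and abs(Xk[1])<.6: print(nm,s,np.round(c),Xk.round(3))
E
python3 meas.py 0
```

```text
== top
white [347 133  15  55 494] [354. 159.] zmed 0.062 plane62 (array([ 671.6, -213.9]), array([172.2,  29.6]), 8.87)
white [309 135  15  59 541] [316. 162.] zmed 0.062 plane62 (array([647.9, -96.5]), array([183.1,  30.7]), 9.19)
white [172 183  13  13 131] [178. 189.] zmed 0.006 plane62 (array([531.7, 309.1]), array([35.6, 35.7]), 83.99)
white [166 187  61  39 853] [200. 208.] zmed 0.008 plane62 (array([491.3, 248.2]), array([163.7, 104.1]), 84.8)
white [  65  203   63   92 5464] [ 96. 249.] zmed 0.001 plane62 (array([329.2, 535.1]), array([267.6, 191.5]), 8.87)
blue [203 111   6  53 195] [206. 137.] [0.693 0.242 0.083] maxz 0.09
blue [   0  116   40   65 1610] [ 21. 150.] [0.613 0.838 0.073] maxz 1.302
blue [359 186   6   6  32] [362. 188.] [ 0.572 -0.229  0.108] maxz 0.113
blue [318 193   7   6  36] [321. 196.] [ 0.539 -0.112  0.108] maxz 1.302
blue [166 194  55  13 213] [193. 200.] [0.499 0.256 0.082] maxz 1.302
blue [161 243  24  55 223] [172. 271.] [0.289 0.291 0.081] maxz 1.302
green [384 182   6   6   8] [387. 184.] [ 0.591 -0.3    0.115]
green [391 182  11   9  21] [397. 
[... 1678 characters left out ...]
081] maxz 1.024
blue [490 231  22  70 437] [504. 255.] [0.579 0.82  0.072] maxz 1.024
green [132 179  18  15 203] [141. 186.] [ 0.572 -0.317  0.115]
orange [318 146  17  22 165] [326. 158.] [0.257 0.265 0.01 ]
orange [329 151  25  36 399] [340. 168.] [0.301 0.319 0.018]
orange [312 169  15  13 109] [319. 175.] [0.341 0.247 0.007]
orange [194 197   6  14  63] [197. 203.] [ 0.58  -0.135  0.074]
orange [384 203  23  19 288] [396. 212.] [0.524 0.487 0.099]
orange [321 216   3   7   8] [322. 219.] [0.535 0.27  0.015]
orange [330 218   2   8  11] [331. 222.] [0.538 0.299 0.014]
orange [291 239  20  51 744] [301. 264.] [0.698 0.219 0.01 ]
orange [313 238  18  52 532] [321. 264.] [0.693 0.279 0.013]
```

```bash
cat > st.py <<'E'
from h import *
O=np.array([657.8,-154.6]);a=np.radians(9.0)
EX=np.array([np.cos(a),np.sin(a)]);EY=np.array([-np.sin(a),np.cos(a)])
def S(p): d=np.array(p)[...,:2]-O; return np.c_[d@EX,d@EY].round(1)
def W(x,y): return (O+x*EX+y*EY).round(1)
E
python3 - <<'E'
from meas import *; from st import *
for n in("top","scene"):
    z=np.load(n+"0.npz"); im,d=z["im"],z["d"]; H,Sa,V=hsv(im); X=cloud(n,d)*1000
    x,y,zz=X[...,0],X[...,1],X[...,2]
    red=((H<5)|(H>174))&(Sa>150)&(V>100)&(zz>150)&(zz<220)&(x<1000)
    print(n,"red",X[red].mean(0).round(0),S(X[red].mean(0)))
    bk=(H>95)&(H<125)&(Sa>60)&(abs(zz-90)<6)&(x>450)&(x<650)&(y>-120)&(y<60)
    if bk.sum()>4: (c,r)=cv2.minEnclosingCircle(X[bk][:,:2].astype(np.float32)); print("beaker",bk.sum(),c,r,S(c))
    g=(H>=45)&(H<=85)&(Sa>100)&(abs(zz-115)<6)&(x<1000)&(y<0); (c,r)=cv2.minEnclosingCircle(X[g][:,:2].astype(np.float32)); print("green",g.sum(),c,r,S(c))
    t=(x>430)&(x<580)&(y>130)&(y<370)&(zz>3)&(zz<16)&(V>150); 
    print("tray",rect(X[t][:,:2]/1000))
    h=(H>100)&(H<128)&(Sa>140)&(V>90)&(x>430)&(x<580)&(y>130)&(y<370)&(zz>70)&(zz<90); u=np.argwhere(h)[:,::-1]
    R=ray(n,u,.082)[:,:2]; print("handle",rect(R), rect(X[h][:,:2]/1000))
    for lip in comps((H>=5)&(H<=20)&(Sa>120)&(V>100)&(x>480)&(x<580)&(y>240)&(y<320),5): print("lip",np.round(X[lip[2]].mean(0)),lip[0][4])
    w=(d>0)&(zz>56)&(zz<68)&(V>190)&(x>500)&(y<0)
    for s,c,k in comps(w,60): print("housing",S(X[k][:,:2]).min(0),S(X[k][:,:2]).max(0), np.polyfit(X[k][:,0],X[k][:,1],1))
print(W(-96.3,-60),W(-109.7,60),W(-206,-60),W(-206,60),W(-132,0))
E
```

```text
top red [695.  38. 195.] [[ 67.2 184. ]]
beaker 128 (525.3052368164062, -54.80889892578125) 61.59446334838867 [[-115.3  119.3]]
green 317 (569.9209594726562, -318.0812072753906) 29.873367309570312 [[-112.4 -147.7]]
tray (array([499.8, 257.6]), array([173.5, 108.6]), 85.1)
handle (array([498.9, 255. ]), array([161. ,  11.3]), 84.76) (array([499.1, 255.1]), array([161.5,  12. ]), 84.64)
lip [541. 297.   9.] 17
lip [537. 268.  12.] 20
housing [-78.3 -76.5] [ 90.2 -45.6] [ 1.45014284e-01 -3.11099596e+02]
housing [-70.7  43.8] [91.6 74.1] [ 1.52598005e-01 -1.94943923e+02]
scene red [664.  19. 194.] [[ 33.7 170.5]]
beaker 112 (531.5953979492188, -56.45884704589844) 64.92188262939453 [[-109.3  116.7]]
green 226 (571.77685546875, -317.2910461425781) 30.6901798248291 [[-110.4 -147.2]]
tray (array([506.1, 256.5]), array([170.6,  95.1]), 84.11)
handle (array([500.7, 257.2]), array([164.2,  11.7]), 84.8) (array([500.4, 257.1]), array([164.2,  14.3]), 85.08)
lip [533. 269.  14.] 11
lip [531. 300.  13.] 17
housing [-94.6  44.9] [89.3 76.2] [ 1.52382126e-01 -1.93324153e+02]
housing [-85.2 -74.3] [ 91.5 -43.9] [ 1.60754615e-01 -3.19431703e+02]
[ 572.1 -228.9] [ 540.1 -112.5] [ 463.7 -246.1] [ 445.  -127.6] [ 527.4 -175.2]
```

servo_tool:
  steps:
    - {"x": 363, "y": 279, "z": -40, "yaw": 76.5}
    - {"x": 363, "y": 279, "z": -40, "yaw": 76.5}
    - {"x": 363, "y": 279, "z": -40, "yaw": 76.5}
    - {"x": 363, "y": 279, "z": -40, "yaw": 76.5}
    - {"x": 363, "y": 279, "z": -40, "yaw": 76.5}
    - {"x": 363, "y": 279, "z": -40, "yaw": 76.5}
    - {"x": 363, "y": 279, "z": -40, "yaw": 76.5}
    - {"x": 363, "y": 279, "z": -40, "yaw": 76.5}
    - {"x": 363, "y": 279, "z": -40, "yaw": 76.5}
    - {"x": 363, "y": 279, "z": -40, "yaw": 76.5}
    - {"x": 363, "y": 279, "z": -40, "yaw": 76.5}
  grip: 56
  grip_force: 40

```text
time: 1.48
ee_pos: [0.5716, -0.2305, 0.2131]
tcp_rot: [-179.9, 0.0, 98.8]
wrist_force: [-0.3, -0.2, 0.2]
opening: 0.0557
```

servo_tool:
  steps:
    - {"x": 0.5, "y": 1.5, "z": -50}
    - {"x": 0.5, "y": 1.5, "z": -90}
    - {"x": 0.5, "y": 1.5, "z": -121}
    - {"x": 0.5, "y": 1.5, "z": -121}

```text
schema error: expected keys x, y, z, yaw
```

servo_tool:
  steps:
    - {"z": 0}
    - {"z": 0}
    - {"z": 0}
    - {"z": 0}
    - {"z": 0}
  grip: 10
  grip_force: 40

```text
schema error: expected keys x, y, z, yaw
```

servo_tool:
  steps:
    - {"x": 0.5, "y": 1.5, "z": -50, "yaw": 0}
    - {"x": 0.5, "y": 1.5, "z": -90, "yaw": 0}
    - {"x": 0.5, "y": 1.5, "z": -121, "yaw": 0}
    - {"x": 0.5, "y": 1.5, "z": -121, "yaw": 0}

```text
time: 1.98
ee_pos: [0.5702, -0.2293, 0.0901]
tcp_rot: [-179.8, -0.1, 98.7]
wrist_force: [-0.3, -0.3, -1.1]
opening: 0.0566
```

servo_tool:
  steps:
    - {"x": 0, "y": 0, "z": 0, "yaw": 0}
    - {"x": 0, "y": 0, "z": 0, "yaw": 0}
    - {"x": 0, "y": 0, "z": 0, "yaw": 0}
    - {"x": 0, "y": 0, "z": 0, "yaw": 0}
  grip: 10
  grip_force: 40

```text
time: 2.48
ee_pos: [0.5709, -0.2298, 0.0921]
tcp_rot: [-179.9, 0.0, 98.7]
wrist_force: [-0.9, -1.3, 5.8]
opening: 0.019
```

servo_tool:
  steps:
    - {"x": -15, "y": -2.4, "z": 0, "yaw": 0}
    - {"x": -35, "y": -5.5, "z": 0, "yaw": 0}
    - {"x": -55, "y": -8.6, "z": 0, "yaw": 0}
    - {"x": -75, "y": -11.8, "z": 0, "yaw": 0}
    - {"x": -92, "y": -14.4, "z": 0, "yaw": 0}
    - {"x": -101, "y": -15.8, "z": 0, "yaw": 0}
    - {"x": -104, "y": -16.3, "z": 0, "yaw": 0}
    - {"x": -106, "y": -16.6, "z": 0, "yaw": 0}
    - {"x": -107.5, "y": -16.9, "z": 0, "yaw": 0}
    - {"x": -109, "y": -17.1, "z": 0, "yaw": 0}
    - {"x": -109, "y": -17.1, "z": 0, "yaw": 0}

```text
time: 3.85
ee_pos: [0.4637, -0.2468, 0.0922]
tcp_rot: [179.9, 0.0, 98.7]
wrist_force: [13.3, 0.0, -8.8]
opening: 0.0188
```

Run:
```python
from h import *
im,d=snap("scene","s1"); b=im[:,:,::-1]
cv2.imwrite("pics/s1c.png",cv2.resize(b[170:275,120:260],(800,600),interpolation=cv2.INTER_CUBIC)); print(get_obs()["wrist_force"],get_obs()["ee_pos"])
```

```text
[12.918287   -1.6428258  -8.90460959] [ 0.46367715 -0.24674183  0.09215335]
```

View pics/s1c.png

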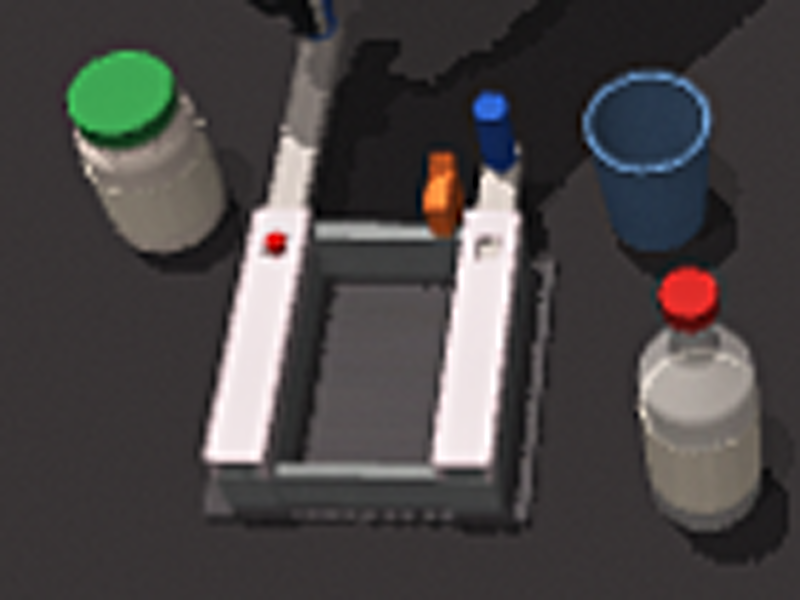

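The right button (crop 275,242) shows red through its hole, so that runner is locked. I release it and move to the left post.

servo_tool:
  steps:
    - {"x": 0, "y": 0, "z": 0, "yaw": 0}
    - {"x": 0, "y": 0, "z": 0, "yaw": 0}
    - {"x": 0, "y": 0, "z": 0, "yaw": 0}
    - {"x": 0, "y": 0, "z": 40, "yaw": 0}
    - {"x": 0, "y": 0, "z": 80, "yaw": 0}
    - {"x": 25, "y": 45, "z": 80, "yaw": 0}
    - {"x": 50, "y": 90, "z": 80, "yaw": 0}
    - {"x": 76, "y": 134, "z": 80, "yaw": 0}
    - {"x": 76, "y": 134, "z": 80, "yaw": 0}
    - {"x": 76, "y": 134, "z": 80, "yaw": 0}
  grip: 56

```text
time: 5.15
ee_pos: [0.5394, -0.1128, 0.1721]
tcp_rot: [180.0, 0.0, 98.7]
wrist_force: [-0.7, -0.5, 0.9]
opening: 0.0557
```

servo_tool:
  steps:
    - {"x": 0.5, "y": 0.5, "z": -40, "yaw": 0}
    - {"x": 0.5, "y": 0.5, "z": -81, "yaw": 0}
    - {"x": 0.5, "y": 0.5, "z": -81, "yaw": 0}

```text
time: 5.52
ee_pos: [0.5376, -0.1131, 0.0885]
tcp_rot: [-179.7, -0.1, 98.6]
wrist_force: [-1.4, -0.3, 0.6]
opening: 0.056
```

servo_tool:
  steps:
    - {"x": 0, "y": 0, "z": 0, "yaw": 0}
    - {"x": 0, "y": 0, "z": 0, "yaw": 0}
    - {"x": 0, "y": 0, "z": 0, "yaw": 0}
    - {"x": 0, "y": 0, "z": 0, "yaw": 0}
  grip: 10

```text
time: 6.02
ee_pos: [0.5385, -0.1136, 0.0905]
tcp_rot: [-179.9, 0.0, 98.6]
wrist_force: [-0.5, -1.7, 8.1]
opening: 0.0192
```

servo_tool:
  steps:
    - {"x": -15, "y": -2.4, "z": 0, "yaw": 0}
    - {"x": -35, "y": -5.5, "z": 0, "yaw": 0}
    - {"x": -55, "y": -8.6, "z": 0, "yaw": 0}
    - {"x": -75, "y": -11.8, "z": 0, "yaw": 0}
    - {"x": -86, "y": -13.5, "z": 0, "yaw": 0}
    - {"x": -89, "y": -14, "z": 0, "yaw": 0}
    - {"x": -91, "y": -14.3, "z": 0, "yaw": 0}
    - {"x": -92.5, "y": -14.5, "z": 0, "yaw": 0}
    - {"x": -94, "y": -14.7, "z": 0, "yaw": 0}
    - {"x": -95.5, "y": -15, "z": 0, "yaw": 0}
    - {"x": -95.5, "y": -15, "z": 0, "yaw": 0}

```text
time: 7.4
ee_pos: [0.4449, -0.1285, 0.0907]
tcp_rot: [179.9, 0.0, 98.7]
wrist_force: [15.3, -0.4, -12.1]
opening: 0.0191
```

Run:
```python
from h import *
im,d=snap("scene","s2"); b=im[:,:,::-1]
cv2.imwrite("pics/s2c.png",cv2.resize(b[170:275,120:260],(800,600),interpolation=cv2.INTER_CUBIC)); print(get_obs()["wrist_force"],get_obs()["ee_pos"])
```

```text
[ 14.90258424  -0.4491218  -11.96570748] [ 0.44491073 -0.12845518  0.09065269]
```

View pics/s2c.png

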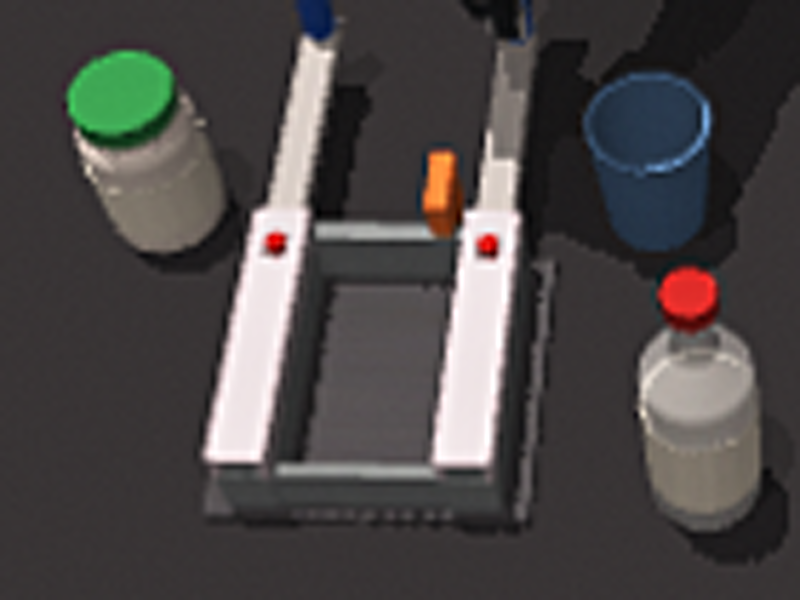

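Both buttons are up, at crop (275,242) and (487,245). Now I go to the tray handle.

servo_tool:
  steps:
    - {"x": 0, "y": 0, "z": 0, "yaw": 0}
    - {"x": 0, "y": 0, "z": 0, "yaw": 0}
    - {"x": 0, "y": 0, "z": 0, "yaw": 0}
    - {"x": 0, "y": 0, "z": 50, "yaw": 0}
    - {"x": 0, "y": 0, "z": 100, "yaw": 0}
    - {"x": 8, "y": 55, "z": 110, "yaw": -3}
    - {"x": 16, "y": 110, "z": 110, "yaw": -6}
    - {"x": 24, "y": 165, "z": 110, "yaw": -9}
    - {"x": 32, "y": 220, "z": 110, "yaw": -12}
    - {"x": 40, "y": 275, "z": 110, "yaw": -13.9}
    - {"x": 48, "y": 330, "z": 110, "yaw": -13.9}
    - {"x": 55, "y": 384.5, "z": 110, "yaw": -13.9}
  grip: 60

```text
time: 8.95
ee_pos: [0.4998, 0.2579, 0.2008]
tcp_rot: [179.9, 0.1, 84.8]
wrist_force: [0.1, -0.8, -0.3]
opening: 0.0602
```

servo_tool:
  steps:
    - {"x": 0, "y": 0, "z": 0, "yaw": 0}
    - {"x": 0, "y": 0, "z": 0, "yaw": 0}

```text
time: 9.2
ee_pos: [0.4995, 0.2577, 0.2007]
tcp_rot: [179.9, 0.1, 84.8]
wrist_force: [0.5, -0.5, -0.4]
opening: 0.0599
```

servo_tool:
  steps:
    - {"x": 0.3, "y": -1.5, "z": -45, "yaw": 0}
    - {"x": 0.3, "y": -1.5, "z": -85, "yaw": 0}
    - {"x": 0.3, "y": -1.5, "z": -110, "yaw": 0}
    - {"x": 0.3, "y": -1.5, "z": -124, "yaw": 0}
    - {"x": 0.3, "y": -1.5, "z": -124, "yaw": 0}
    - {"x": 0.3, "y": -1.5, "z": -124, "yaw": 0}

```text
time: 9.95
ee_pos: [0.5005, 0.2562, 0.0781]
tcp_rot: [179.8, 0.0, 84.8]
wrist_force: [0.7, -0.2, -0.3]
opening: 0.0598
```

servo_tool:
  steps:
    - {"x": 0, "y": 0, "z": 0, "yaw": 0}
    - {"x": 0, "y": 0, "z": 0, "yaw": 0}
    - {"x": 0, "y": 0, "z": 0, "yaw": 0}
    - {"x": 0, "y": 0, "z": 0, "yaw": 0}
    - {"x": 0, "y": 0, "z": 0, "yaw": 0}
  grip: 2
  grip_force: 60

```text
time: 10.58
ee_pos: [0.5007, 0.2564, 0.0787]
tcp_rot: [179.8, -0.0, 84.8]
wrist_force: [-1.0, -0.3, 6.0]
opening: 0.0111
```

servo_tool:
  steps:
    - {"x": 0, "y": 0, "z": 3, "yaw": 0}
    - {"x": 0, "y": 0, "z": 8, "yaw": 0}
    - {"x": 0, "y": 0, "z": 15, "yaw": 0}
    - {"x": 0, "y": 0, "z": 20, "yaw": 0}
    - {"x": 0, "y": 0, "z": 20, "yaw": 0}

```text
time: 11.2
ee_pos: [0.501, 0.2565, 0.0993]
tcp_rot: [179.7, -0.0, 84.8]
wrist_force: [1.5, -0.0, -4.0]
opening: 0.0112
```

Run:
```python
from h import *
for n in("scene","top"): snap(n,n+"3")
a=np.load("top3.npz")["im"][:,:,::-1]; b=np.load("scene3.npz")["im"][:,:,::-1]
cv2.imwrite("pics/t3.png",np.hstack([cv2.resize(a[150:250,140:240],(400,400)),cv2.resize(b[140:240,270:370],(400,400))]))
```

```text
(no output)
```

View pics/t3.png

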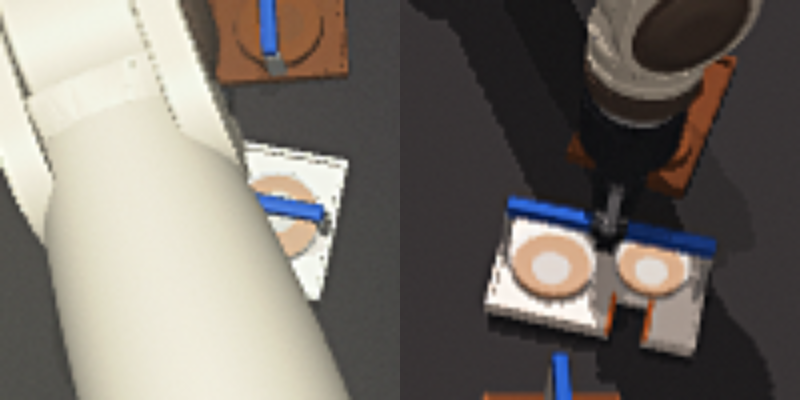

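The tray is gripped by its handle and lifted: 4 N more load, opening 11 mm. I carry it high.

servo_tool:
  steps:
    - {"x": 0, "y": 0, "z": 15, "yaw": 0}
    - {"x": 0, "y": 0, "z": 45, "yaw": 0}
    - {"x": 0, "y": 0, "z": 80, "yaw": 0}
    - {"x": 0, "y": -8, "z": 110, "yaw": 0}
    - {"x": 1, "y": -25, "z": 130, "yaw": 1}
    - {"x": 3, "y": -50, "z": 140, "yaw": 2}
    - {"x": 5, "y": -85, "z": 140, "yaw": 4}
    - {"x": 8, "y": -125, "z": 140, "yaw": 5}
    - {"x": 11, "y": -165, "z": 140, "yaw": 7}
    - {"x": 14, "y": -205, "z": 140, "yaw": 8}
    - {"x": 16, "y": -235, "z": 140, "yaw": 9}
    - {"x": 17, "y": -250, "z": 140, "yaw": 10}

```text
time: 12.8
ee_pos: [0.5177, 0.0049, 0.2397]
tcp_rot: [179.7, 0.0, 94.7]
wrist_force: [-0.3, 0.4, -3.4]
opening: 0.0109
```

servo_tool:
  steps:
    - {"x": 1, "y": -15, "z": 0, "yaw": 0}
    - {"x": 2, "y": -40, "z": 0, "yaw": 1}
    - {"x": 4, "y": -75, "z": 0, "yaw": 2}
    - {"x": 6, "y": -110, "z": 0, "yaw": 3}
    - {"x": 8, "y": -140, "z": 0, "yaw": 4}
    - {"x": 9, "y": -160, "z": 0, "yaw": 4}
    - {"x": 9, "y": -172, "z": 0, "yaw": 4}
    - {"x": 9, "y": -178, "z": 0, "yaw": 4}
    - {"x": 9, "y": -180, "z": 0, "yaw": 4}
    - {"x": 9, "y": -180, "z": 0, "yaw": 4}

```text
time: 14.05
ee_pos: [0.5267, -0.1747, 0.2398]
tcp_rot: [179.7, 0.0, 98.7]
wrist_force: [0.1, 0.5, -3.3]
opening: 0.0109
```

Lower to just above the post tops and look.

servo_tool:
  steps:
    - {"x": 0.3, "y": 0, "z": -15, "yaw": 0.1}
    - {"x": 0.3, "y": 0, "z": -35, "yaw": 0.1}
    - {"x": 0.3, "y": 0, "z": -48, "yaw": 0.1}
    - {"x": 0.3, "y": 0, "z": -48, "yaw": 0.1}
    - {"x": 0.3, "y": 0, "z": -48, "yaw": 0.1}

```text
time: 14.68
ee_pos: [0.5271, -0.1747, 0.1923]
tcp_rot: [179.7, 0.0, 98.9]
wrist_force: [0.3, 0.0, -2.3]
opening: 0.0105
```

Run:
```python
from meas import *; from st import *
for n in("scene","top"): snap(n,n+"4")
a=np.load("top4.npz")["im"][:,:,::-1]; b=np.load("scene4.npz")["im"][:,:,::-1]
cv2.imwrite("pics/t4.png",np.hstack([cv2.resize(a[120:240,270:390],(400,400)),cv2.resize(b[150:270,120:240],(400,400))]))
cv2.imwrite("pics/t4b.png",cv2.resize(b[150:240,130:250],(800,600),interpolation=cv2.INTER_CUBIC))
im,d=np.load("scene4.npz")["im"],np.load("scene4.npz")["d"]; X=cloud("scene",d)*1000; H,Sa,V=hsv(im); x,y,z=[X[...,i] for i in range(3)]
h=(H>100)&(H<128)&(Sa>140)&(V>60)&(abs(x-527)<90)&(abs(y+175)<120)&(z>175); 
print("handle",h.sum(),np.median(z[h]),X[h].min(0),X[h].max(0),rect(X[h][:,:2]/1000))
t=(Sa<70)&(V>120)&(abs(x-527)<80)&(abs(y+175)<120)&(z>100)&(z<135); P_=X[t]; 
A=np.c_[P_[:,0]-527,P_[:,1]+175,np.ones(len(P_))]; 
k=np.ones(len(A),bool)
for _ in range(6):
    c=np.linalg.lstsq(A[k],P_[k,2],rcond=None)[0]; r=abs(P_[:,2]-A@c); k=r<max(2.5,np.percentile(r,70)*0.7)
print("plane",c,k.sum(),len(A)); print(get_obs()["ee_pos"])
```

```text
handle 189 193.21723597121814 [ 510.87156351 -252.94688884  181.11174155] [591.29644228 -91.88803502 265.11803062] (array([ 555.6, -168.4]), array([ 68.1, 163.3]), 8.53)
plane [ 3.53057723e-02 -4.00558827e-03  1.19507112e+02] 449 714
[ 0.52729616 -0.17479195  0.19259699]
```

View pics/t4.png

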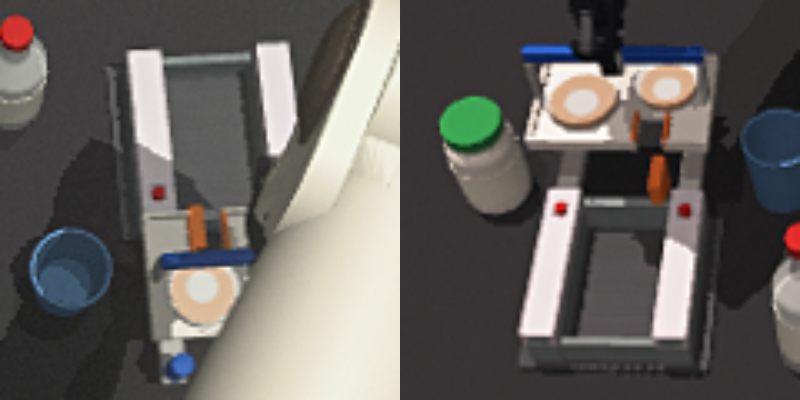

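View pics/t4b.png

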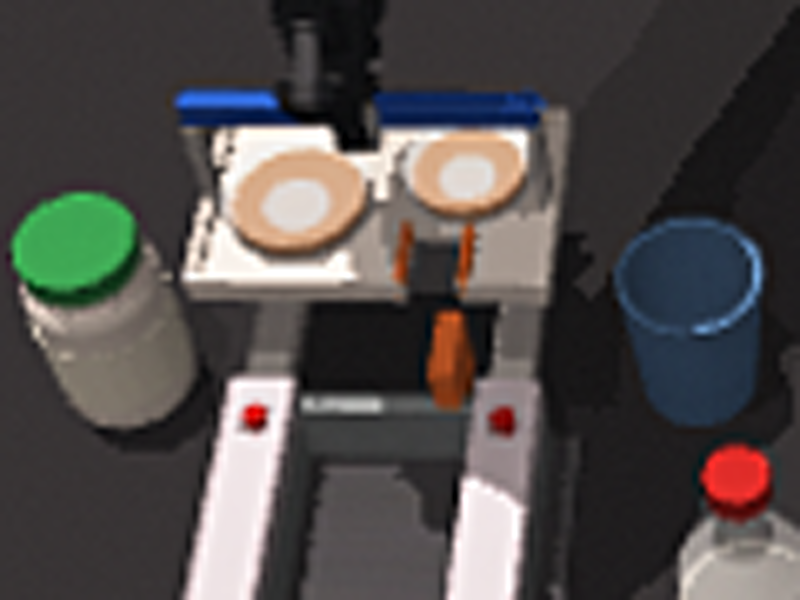

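Tray is above its place, aligned by eye with notch over the fin (lips at crop 405,255 and 466,250). A quick number check in the stand frame follows.

Run:
```python
from meas import *; from st import *
for n in("scene","top"):
    f=np.load(n+"4.npz"); im,d=f["im"],f["d"]; X=cloud(n,d)*1000; H,Sa,V=hsv(im); x,y,z=[X[...,i] for i in range(3)]
    box=(abs(x-527)<90)&(abs(y+175)<130)
    h=(H>100)&(H<128)&(Sa>120)&(V>50)&box&(z>178)&(z<205); s=S(X[h]); print(n,"handle",h.sum(),s.min(0),s.max(0),np.median(s,0))
    t=box&(Sa<90)&(z>108)&(z<135)&(V>60); s=S(X[t]); print("tray",t.sum(),np.percentile(s,[.5,99.5],axis=0).round(1))
    for k in comps((H>=3)&(H<=22)&(Sa>130)&(V>70)&box&(z>100)&(z<140),5):
        print("lip",k[0][4],k[1].round(),S(X[k[2]].mean(0)),X[k[2]][:,2].mean().round(1))
    for k in comps((H>=3)&(H<=22)&(Sa>130)&(V>60)&box&(z>40)&(z<85),5):
        print("fin",k[0][4],k[1].round(),S(X[k[2]].mean(0)),X[k[2]][:,2].mean().round(1))
    for k in comps((H>100)&(H<128)&(Sa>120)&(V>60)&(x>400)&(x<500)&(abs(z-107)<6)&(y<-90)&(y>-290),5):
        print("post",S(X[k[2]].mean(0)))
    print("tray yaw", rect(S(X[t])/1000))
```

```text
scene handle 187 [-137.7  -79.1] [-122.3   84.3] [-127.1   26.7]
tray 933 [[-182.1  -81.2]
 [ -75.2   86.3]]
lip 6 [180. 185.] [[-103.9  -16.7]] 129.9
lip 17 [190. 188.] [[-97.3  16.4]] 125.1
lip 17 [199. 188.] [[-95.9  46.6]] 126.5
lip 6 [172. 187.] [[-95.6 -37.7]] 129.2
fin 74 [197. 204.] [[-76.1  32.2]] 68.5
tray yaw (array([-128.3,    1.9]), array([109.5, 170.9]), 1.11)
top handle 119 [-138.     9.7] [-126.5   82.3] [-132.5   47.9]
tray 670 [[-185.6   -1.2]
 [ -77.    84.9]]
lip 22 [327. 189.] [[-95.3  44.3]] 127.1
lip 18 [337. 189.] [[-98.1  15.8]] 127.9
fin 40 [329. 188.] [[-81.3  27.7]] 75.7
post [[-206.    59.2]]
tray yaw (array([-131.2,   40.9]), array([ 88.6, 109.5]), 89.69)
```

servo_tool:
  steps:
    - {"x": -1.5, "y": 0, "z": -12, "yaw": 0}
    - {"x": -1.5, "y": 0, "z": -25, "yaw": 0}
    - {"x": -1.5, "y": 0, "z": -36, "yaw": 0}
    - {"x": -1.5, "y": 0, "z": -44, "yaw": 0}
    - {"x": -1.5, "y": 0, "z": -50, "yaw": 0}
    - {"x": -1.5, "y": 0, "z": -52, "yaw": 0}
    - {"x": -1.5, "y": 0, "z": -53, "yaw": 0}

```text
time: 15.65
ee_pos: [0.5259, -0.1748, 0.1397]
tcp_rot: [179.6, 0.0, 98.8]
wrist_force: [-0.4, 0.1, -2.6]
opening: 0.0105
```

servo_tool:
  steps:
    - {"x": 0, "y": 0, "z": -1, "yaw": 0}
    - {"x": 0, "y": 0, "z": -2, "yaw": 0}
    - {"x": 0, "y": 0, "z": -3, "yaw": 0}
    - {"x": 0, "y": 0, "z": -3.5, "yaw": 0}
    - {"x": 0, "y": 0, "z": -3.5, "yaw": 0}

```text
time: 16.27
ee_pos: [0.5259, -0.1748, 0.1362]
tcp_rot: [179.6, 0.0, 98.9]
wrist_force: [-0.5, 1.0, -1.9]
opening: 0.0109
```

servo_tool:
  steps:
    - {"x": 0, "y": 0, "z": -0.7, "yaw": 0}
    - {"x": 0, "y": 0, "z": -1.4, "yaw": 0}
    - {"x": 0, "y": 0, "z": -1.4, "yaw": 0}

```text
time: 16.65
ee_pos: [0.5262, -0.1748, 0.1356]
tcp_rot: [179.6, 0.1, 98.9]
wrist_force: [-0.5, 1.2, 4.9]
opening: 0.0113
```

Run:
```python
from h import *
im,d=snap("scene","s5"); b=im[:,:,::-1]
cv2.imwrite("pics/s5c.png",cv2.resize(b[150:240,130:250],(800,600),interpolation=cv2.INTER_CUBIC)); print(get_obs()["wrist_force"],get_obs()["torque"],get_obs()["ee_pos"])
```

```text
[-0.50340104  2.26664466  6.17050362] [ 0.2923922   0.1413836  -0.05597504] [ 0.52622612 -0.17478506  0.13565254]
```

View pics/s5c.png

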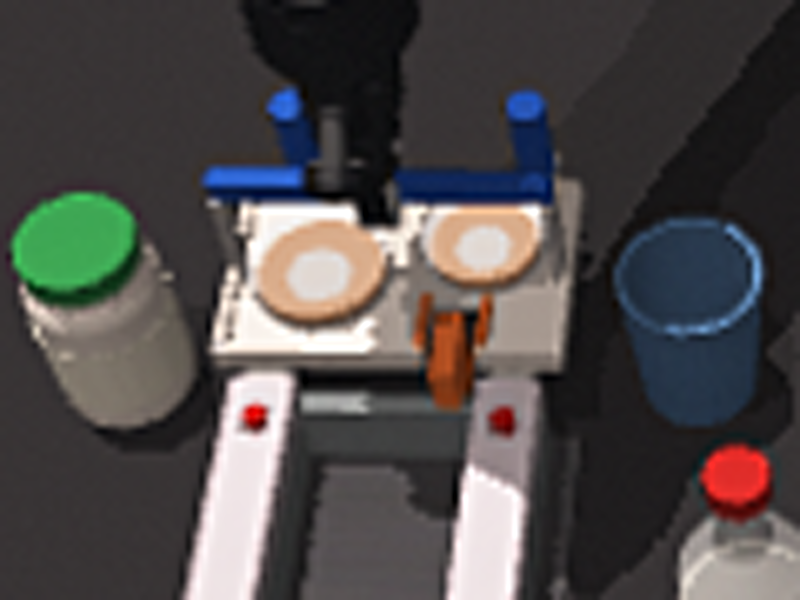

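The fin (crop 450,350) is inside the notch, and contact is confirmed at the predicted height. Release and retreat.

servo_tool:
  steps:
    - {"x": 0, "y": 0, "z": 0.5, "yaw": 0}
    - {"x": 0, "y": 0, "z": 0.5, "yaw": 0}
    - {"x": 0, "y": 0, "z": 0.5, "yaw": 0}
    - {"x": 0, "y": 0, "z": 0.5, "yaw": 0}
    - {"x": 0, "y": 0, "z": 0.5, "yaw": 0}
  grip: 50

```text
time: 17.32
ee_pos: [0.5262, -0.1748, 0.1361]
tcp_rot: [179.6, 0.1, 98.9]
wrist_force: [0.0, 0.0, 0.3]
opening: 0.0498
```

servo_tool:
  steps:
    - {"x": 0, "y": 0, "z": 15, "yaw": 0}
    - {"x": 0, "y": 0, "z": 40, "yaw": 0}
    - {"x": 0, "y": 0, "z": 80, "yaw": 0}
    - {"x": 0, "y": 0, "z": 120, "yaw": 0}
    - {"x": -30, "y": 0, "z": 140, "yaw": 0}
    - {"x": -80, "y": 0, "z": 140, "yaw": 0}
    - {"x": -130, "y": 0, "z": 140, "yaw": 0}
    - {"x": -170, "y": 0, "z": 140, "yaw": 0}
    - {"x": -170, "y": 0, "z": 140, "yaw": 0}
    - {"x": -170, "y": 0, "z": 140, "yaw": 0}

```text
time: 18.58
ee_pos: [0.3566, -0.1749, 0.277]
tcp_rot: [179.5, 0.1, 98.8]
wrist_force: [0.3, -0.2, -0.1]
opening: 0.0499
```

Run:
```python
from meas import *; from st import *
for n in("scene","top"):
    snap(n,n+"6"); f=np.load(n+"6.npz"); im,d=f["im"],f["d"]; X=cloud(n,d)*1000; H,Sa,V=hsv(im); x,y,z=[X[...,i] for i in range(3)]
    box=(abs(x-527)<90)&(abs(y+175)<130)
    h=(H>100)&(H<128)&(Sa>120)&(V>50)&box&(z>120)&(z<150); s=S(X[h]); print(n,"handle",h.sum(),s.min(0),s.max(0),np.median(z[h]),rect(s/1000))
    s=S(X.reshape(-1,3)).reshape(384,512,2)
    t=(Sa<90)&(V>60)&(z>57)&(z<76)&(s[...,0]<-72)&(s[...,0]>-192)&(abs(s[...,1])<100)&(d>0); print("tray",rect(s[t]/1000))
    P_=X[t&(V>110)]; A=np.c_[P_[:,:2]-[527,-175],np.ones(len(P_))]; k=np.ones(len(A),bool)
    for _ in range(6):
        c=np.linalg.lstsq(A[k],P_[k,2],rcond=None)[0]; k=abs(P_[:,2]-A@c)<2.5
    print("plane",c.round(4),k.sum())
    for q in comps(((H<5)|(H>174))&(Sa>150)&(V>60)&(z>55)&(z<80)&(x>550)&(x<700)&(y<-50),3): print("btn",S(X[q[2]].mean(0)),X[q[2]][:,2].max().round(1))
b=np.load("scene6.npz")["im"][:,:,::-1];a=np.load("top6.npz")["im"][:,:,::-1]
cv2.imwrite("pics/s6c.png",np.hstack([cv2.resize(a[120:240,270:390],(400,400)),cv2.resize(b[150:270,120:240],(400,400))]))
print(get_obs()["wrist_force"])
```

```text
scene handle 231 [-139.1  -79.2] [-122.9   84.3] 136.93337621502806 (array([-130.4,    2.6]), array([163.5,  15.9]), 88.73)
tray (array([-1.295e+02,  1.000e-01]), array([112.6, 173.5]), 0.6)
plane [-1.22000e-02 -4.30000e-03  6.31822e+01] 333
btn [[-45.2 -57.3]] 67.2
btn [[-44.1  62.4]] 68.1
top handle 233 [-139.   -82.1] [-126.3   83.1] 139.23506633704127 (array([-132.6,    0.5]), array([ 12.7, 165.2]), 0.0)
tray (array([-131.8,   -0.7]), array([119. , 171.2]), 0.08)
plane [-2.30000e-03 -1.40000e-03  6.45046e+01] 511
btn [[-46.6 -59.5]] 70.4
btn [[-45.4  59.9]] 70.9
[-0.18082087 -0.05881644  0.01047423]
```

View pics/s6c.png

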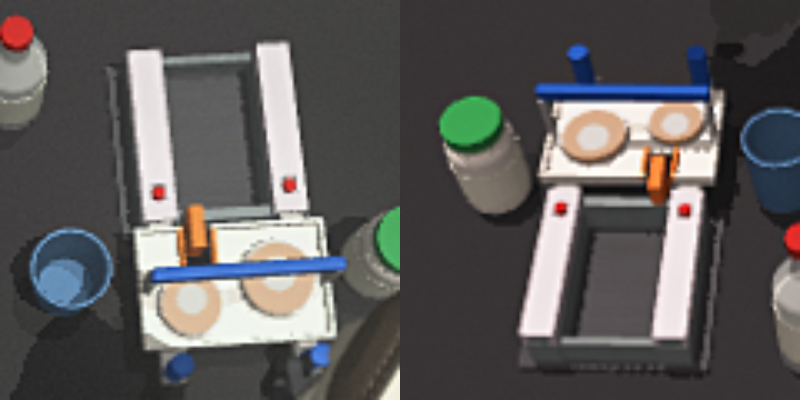

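The tray lies flat with its fin in the notch, both buttons are up and the robot is clear, so I hand in.

```bash
python3 -c "
from workcell import job_done; print(job_done())"
```

```text
the job is handed in; nothing more can be done
None
```

I pulled both runners out until their red lock buttons came up. Then I carried the white tray by its handle and lowered it onto the runners, with its notch round the orange fin. I released it and handed in at about 18.7 s of the 61 s allowed; no verdict is reported.

The last pictures, taken after the release, showed:
- **Tray position:** the centre is at about stand x -131 mm, y 0 to +2.6 mm. It is parallel within about 1.3° and tilted about 0.01 rad or less.
- **Lock buttons:** both are up and proud of the housing roofs.
- **Bystanders:** the beaker and both bottles look unmoved next to the stand. The jar stood well away from every path; I did not check it again at the end.
- **Contact:** the wrist force is about 0, and the arm is well clear.

The two cameras disagreed by about 2 mm, and up to 0.01 rad in tilt. That is well within the tolerances. Before lowering, the scene camera alone read a tray tilt of 0.035 rad; this was gone once the tray was seated.

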